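# Seat the amber lamp filter in its tray

### The arm

A 6-joint arm with a two-finger parallel gripper is mounted at the origin on the work surface. World frame = base frame: x ahead of the robot, y to its left, z up, the work surface at z = 0. Lengths are in mm, angles in rad, forces in N, time in s.
With the tool pointing down it reaches from about 350 to 875 mm from the base axis. Payload 4.2 kg.
Tool frame: the origin (TCP) lies midway between the tips of the shut fingers; the grasp point (between the pads) lies 19 mm behind it; z points along the fingers, y is the direction in which the jaws open and shut (so a half turn about z gives the same grasp; the last joint's range is limited). The gripper opens to 85 mm and grips with 20 to 120 N. Pads are 22 mm wide; open, the fingers measure 114 mm over their backs; the gripper's body (76 mm by 85 mm) begins 54 mm behind the grasp point. The pads swing forward as they close: fully open they stand 13 mm farther back than shut.
Start: joints at [1.368, 0.385, 0.008, 0, -1.194, -0.259], TCP at [278.441, 559.526, 231.312] pointing down, gripper open.
Joint ranges: [-3.14, 3.14], [-1.21, 2.06], [-1.07, 1.41], [-3.16, 2.05], [-2.99, -0.16], [-3.1, 3.1]. Speed limits (rad/s): [2.79, 2.79, 3.14, 3.14, 3.14, 3.14].

### API

Orientations are given as a unit quaternion [x, y, z, w].
In Python, from bench import read_state, get_image, job_done, search_frame, regions_of gives the robot as it stands.
- The arm moves only by the tool servo_tool, never from a script. Its arguments are lists of equal length, an entry for each row: "turn": the turn, a rotation vector about the world's x, y, z in rad, a list of three; "dp": the shift along the world's x, y, z in m, a list of three; "fingers": the finger opening in m, from 0 to 0.0854. In form: {"turn": [[rx, ry, rz], ...], "dp": [[tx, ty, tz], ...], "fingers": [fingers, ...]}. A call has exactly 5 rows; each row shifts and turns the pose as measured when the row begins; what a row does not reach is not made up. A row lasts 1/8 s, in which the tool goes at most 62.5 mm and 10.7 degrees, less where a joint would pass 70% of its speed; a pose out of reach is approached as far as the arm can. A call is refused whole if a number of a shift passes 0.0625 or a number of a turn 0.188, either way. A call with a gripper value outside its range is refused whole. The fingers move at their own pace and stop on an object; the grip force is fixed at half the most. Time passes only in rows, so rows that do not move let the fingers close, or fill a call up. It gives the time, the measured TCP pose, the force and the opening at its end, in the units of the state.
- read_state(): the state, without advancing time (a new reading comes with each control period).
- get_image(name): name is "side" or "top" or "wrist"; returns a dict with "img" (400x640x3 uint8, red, green, blue), "vfov" (degrees; the focal length in pixels is half the picture's height over the tangent of half this angle, whatever the lens; pixels are square), "cx", "cy" (the principal point, pixels), "k1" (the pictures are not rectified: a ray, as slopes to the right and down, at radius r is drawn at 1 + k1 r^2 times it, then the intrinsics apply), "world_from_camera" (4x4, takes a point from camera to world coordinates); the wrist camera has in their place "mount" (4x4, takes a point from camera to tool coordinates, whose origin is the TCP and whose axes are the flange's). Camera axes: x right, y down, z forward; pixel columns grow to the right and rows downward; lengths in mm; the calibration is good to about 2 mm. A picture is of the moment at which its call begins: read the wrist's pose just before it. There is no depth.
- job_done(): hands the job in, once; it reports no verdict.
Trained networks look in the newest picture that a camera, given by its name, has taken for a name from the list of things; names that differ only in an ending like _2 or _b are one class to them, and where a whole thing is asked for, a point or a joint stands for the part that bears it (a point fixed in the world has none). Each returns a list of dicts, best first, with "score" (0 to 1); they miss things now and then, are a little off and sometimes report something else, mostly with a low value. They report only what shows in the picture. A call takes as long as a camera call. They do not tell look-alikes from the thing itself.
- search_frame(query, camera): "box" ([left, top, width, height] in pixels, round what is visible of it).
- regions_of(query, camera): "region" (400x640 bool, what is visible of it) and "box" ([left, top, width, height] in pixels, round what is visible of it).
The state is a dict: "clock": time; "joints": joint angles; "joint_vel": joint speeds; "joint_efforts": joint torques, N m; "position": TCP position; "ee_rot": TCP orientation; "contact_force": force on the tool from outside, world axes, zero at the start; "wrist_torque": the same for the moment, N m; "gripper_width": finger opening in mm.
Only numpy, scipy, OpenCV 4.12 (cv2) and the standard library are available. Lean on these libraries where they do the work, as an engineer would, in place of code of your own. Each camera call takes 0.05 s, during which the arm holds its last target. There are 200 camera calls.

### The job

On the grey filter tray, push the amber filter along the tray with your fingertips, without ever lifting it, until it drops flat into the round recess. Then push the keeper's red post to swing the keeper over the seated filter as far as it goes. Leave the green filter, the loupe and the bottle where they are.

Things in the scene. Friction and masses are not known exactly. Their poses are not given: they have to be found in the camera images.
- tray: Fixed grey filter tray lying on the light table: a flat slab 180 (its x) by 400 (its y) by 30 mm high, with a round recess in the middle of its top. Origin at the centre of its underside, on the table; z up. The two filters lie on its flat top, one on each side (+y and -y) of the recess, in either order; there is no lip round the slab.
- recess (a point): Centre of the mouth of the round recess, level with the tray's top (30 mm above the table). Recess 95 mm in diameter, 8 mm deep, flat dark floor with a bright white window 72 mm across in its middle; axes as the tray's.
- amber_filter: Loose amber filter: a flat disc 90 mm in diameter and 10 mm thick, black rim, amber face, about 120 g. Origin at the centre of its underside; z up. It starts on the tray's top, 110 to 140 mm from the recess along the tray's y, up to 15 mm aside. Seated in the recess its underside is 22 mm above the table and it stands 2 mm above the tray's top.
- green_filter: Loose green filter, same size as the amber one, on the tray at the other side of the recess; it stays there. Origin at the centre of its underside.
- keeper (a joint): Angle (rad) of the keeper, a flat steel bar on an upright pivot at the tray's +x side. 0: the bar points along the tray's +y, clear of the recess; positive turns it anticlockwise from above, towards the recess; at 1.57 it points along the tray's -x, over the recess; stop at 1.6. It starts between -0.3 and 0.1 and stays where it is left (friction under 1 N at the post).
- keeper_post (a point): Red upright post on the keeper's bar, 52 mm from the pivot, 12 mm in diameter, standing from 38 to 62 mm above the table; this point is on its axis, 50 mm above the table. Pushed sideways, it swings the keeper.
- keeper_pivot (a point): On the keeper's upright pivot axis, 50 mm above the table; 75 mm from the recess centre along the tray's +x. The pivot's head is 16 mm in diameter and ends 40 mm above the table. The bar is 13 mm wide, 4 mm thick and reaches 60 mm from here; its underside is 4 mm above the tray's top, so it passes 2 mm over a seated filter but not over one that is not seated.
- loupe: Loose black stand loupe, 44 mm in diameter, 50 mm high, standing on the table beyond the tray. Origin at the centre of its underside.
- bottle: Loose white cleaner bottle with a blue cap, 44 mm in diameter, 85 mm high, standing on the table beyond the tray. Origin at the centre of its underside.
Mind the look-alikes: they are no part of the job. What is shaped like the amber_filter but purple or yellow is not meant.

How it is judged:
By the outcome, as a careful person would: the job done as asked, in the order asked, and still so for the second after the job is handed in, with the robot touching nothing.
It also fails if it takes over 53 s, if anything falls off the work surface, if the arm or the gripper's body presses on something with over 40 N, if the wrist force passes 120 N, or if a joint passes its speed limit or range.

## Working session

There is one attempt and no reset: what is moved stays moved. The work goes in short steps, Python scripts to look and compute and a tool call to move; the robot and the scene stay as the last step left them, time stands still between calls to the robot, and variables do not carry over. Pictures are saved under pics/ and viewed, about 8 in all and at most 12, crops included, and the job is handed in when it is done.

Besides the shell and the picture viewer there is one more tool, called after "Request:" by a JSON object that holds its "method" and its "body". servo_tool: Moves the arm, as the interface text tells. Its arguments: {"type":"object","properties":{"turn":{"type":"array","items":{"type":"array","items":{"type":"number"}}},"dp":{"type":"array","items":{"type":"array","items":{"type":"number"}}},"fingers":{"type":"array","items":{"type":"number"}}},"required":["turn","dp","fingers"]}

```bash
mkdir -p pics; cat > h.py <<'E'
import numpy as np, cv2
from bench import *
from scipy.spatial.transform import Rotation as R
def cam(name):
    s=read_state(); d=get_image(name)
    if name=="wrist":
        T=np.eye(4); T[:3,:3]=R.from_quat(s["ee_rot"]).as_matrix(); T[:3,3]=s["position"]
        d["W"]=T@np.array(d["mount"])
    else: d["W"]=np.array(d["world_from_camera"])
    return d
def KD(d):
    h=d["img"].shape[0]; f=h/2/np.tan(np.radians(d["vfov"])/2)
    return np.array([[f,0,d["cx"]],[0,f,d["cy"]],[0,0,1]]),np.array([d["k1"],0,0,0,0.])
def toz(d,uv,z):
    K,D=KD(d); p=cv2.undistortPoints(np.array(uv,float).reshape(-1,1,2),K,D).reshape(-1,2)
    r=np.c_[p,np.ones(len(p))]@d["W"][:3,:3].T; o=d["W"][:3,3]
    return o+r*((z-o[2])/r[:,2])[:,None]
def proj(d,X):
    K,D=KD(d); M=np.linalg.inv(d["W"]); return cv2.projectPoints(np.array(X,float).reshape(-1,1,3),cv2.Rodrigues(M[:3,:3])[0],M[:3,3],K,D)[0].reshape(-1,2)
def save(d,n,crop=None,sc=1):
    i=d["img"]
    if crop: x,y,w,h=crop; i=i[y:y+h,x:x+w]
    cv2.imwrite("pics/"+n,cv2.resize(i[...,::-1],None,fx=sc,fy=sc,interpolation=cv2.INTER_CUBIC))
E
cat > a.py <<'E'
from h import *
d=cam("top"); save(d,"top0.png")
for q in ["tray","amber_filter","green_filter","keeper","keeper_post","loupe","bottle"]:
    for r in regions_of(q,"top")[:4]:
        m=r["region"]; v,u=np.nonzero(m); z={"tray":30,"amber_filter":40,"green_filter":40,"keeper_post":62,"keeper":38}.get(q,50)
        print(q,round(r["score"],2),[int(x) for x in r["box"]],m.sum(),toz(d,[u.mean(),v.mean()],z).round(0)[0],d["img"][m].mean(0).round())
print(d["W"].round(2)); s=read_state(); print(s["clock"],s["position"],s["ee_rot"],s["contact_force"])
d=cam("side"); save(d,"side0.png")
E
python3 a.py
```

```text
tray 0.93 [244, 161, 158, 85] 7943 [579. -52.  30.] [78. 86. 88.]
amber_filter 0.98 [411, 157, 32, 34] 745 [ 658. -339.   40.] [137. 140.  40.]
amber_filter 0.91 [349, 260, 34, 33] 818 [ 384. -164.   40.] [138. 141.  51.]
amber_filter 0.87 [350, 178, 33, 31] 858 [ 607. -181.   40.] [119.  97.  29.]
amber_filter 0.85 [287, 124, 27, 28] 754 [767.   4.  40.] [137. 139.  42.]
green_filter 0.89 [265, 199, 34, 34] 850 [551.  56.  40.] [31. 92. 52.]
green_filter 0.67 [246, 162, 156, 87] 7953 [578. -51.  40.] [78. 86. 89.]
keeper 0.4 [297, 170, 23, 12] 140 [654. -17.  38.] [87. 81. 86.]
keeper 0.4 [243, 142, 17, 17] 258 [737. 136.  38.] [ 96.  99. 108.]
loupe 0.74 [244, 162, 155, 87] 7868 [576. -50.  50.] [78. 85. 88.]
loupe 0.5 [355, 131, 17, 16] 245 [ 766. -173.   50.] [87. 97. 99.]
bottle 0.6 [245, 142, 15, 19] 256 [734. 135.  50.] [ 96. 100. 108.]
[[-1.00000e-02 -9.80000e-01  2.00000e-01  3.61720e+02]
 [-1.00000e+00  1.00000e-02 -0.00000e+00 -4.82900e+01]
 [-0.00000e+00 -2.00000e-01 -9.80000e-01  1.21873e+03]
 [ 0.00000e+00  0.00000e+00  0.00000e+00  1.00000e+00]]
0.4 [278.39612528 559.48145049 231.15194899] [ 9.73459846e-01 -2.28857831e-01 -3.91034345e-05  1.40060356e-04] [ 0.09188563 -0.11418808  0.01042439]
```

```bash
python3 - <<'E'
import cv2
i=cv2.imread("pics/top0.png")[110:300,230:450]
cv2.imwrite("pics/top0c.png",cv2.resize(i,None,fx=3.5,fy=3.15,interpolation=cv2.INTER_CUBIC))
E
```

```text
(no output)
```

View pics/top0c.png

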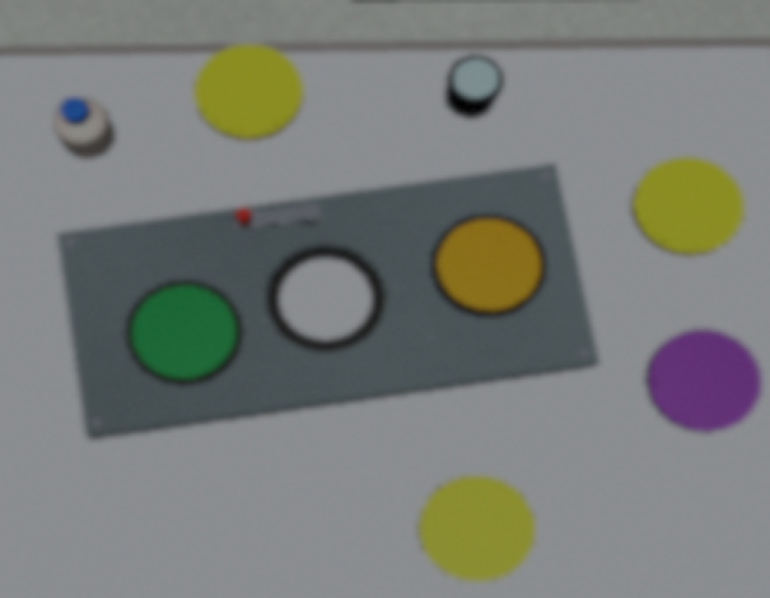

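View pics/side0.png

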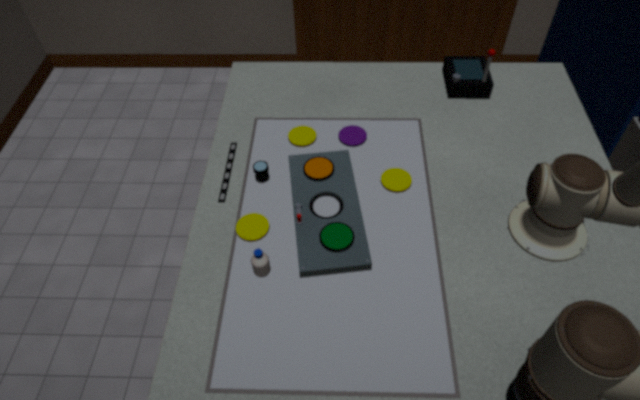

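The amber filter is the orange disc at about (369,194) in the top picture, on the tray's -y side. The three yellow discs and the purple one are off the tray. The recess's white window is near (323,205) and the red post near (299,179).

```bash
cat > m.py <<'E'
from h import *
def meas(name,d=None,seeds=True):
    d=d or cam(name); hsv=cv2.cvtColor(d["img"],cv2.COLOR_RGB2HSV); H,S,V=[hsv[...,i].astype(int) for i in range(3)]
    out={}
    X=cv2.undistortPoints
    uu,vv=np.meshgrid(np.arange(640),np.arange(400)); P=toz(d,np.c_[uu.ravel(),vv.ravel()],30).reshape(400,640,3)
    on=np.hypot(P[...,0]-582,P[...,1]+55)<190
    for n,m,z in [("amber",(H>10)&(H<23)&(S>130),40),("green",(H>45)&(H<90)&(S>110),40),("win",(S<40)&(V>100),22),("post",((H<6)|(H>174))&(S>120),62)]:
        m=(m&on).astype(np.uint8)
        k,lab,st,c=cv2.connectedComponentsWithStats(m)
        for j in sorted(range(1,k),key=lambda j:-st[j,4])[:3 if n=="win" else 1]:
            cn=cv2.findContours((lab==j).astype(np.uint8),0,1)[0][0].reshape(-1,2)
            p=toz(d,cn,z)[:,:2].astype(np.float32)
            if len(p)>4:
                e=cv2.fitEllipse(p); print(name,n,"px",c[j].round(),st[j,4],"xy",np.round(e[0],1),"size",np.round(e[1],1))
    return d
if __name__=="__main__":
    d=meas("top")
    r=[r for r in regions_of("tray","top")][0]["region"]
    cn=cv2.findContours(r.astype(np.uint8),0,1)[0]; cn=max(cn,key=len).reshape(-1,2)
    b=cv2.minAreaRect(toz(d,cn,30)[:,:2].astype(np.float32)); print(b)
E
python3 m.py
```

```text
top amber px [371. 190.] 238 xy [ 608.5 -180.9] size [81.2 81.5]
top green px [282. 215.] 746 xy [553.2  55.7] size [80.9 81.2]
top win px [330. 252.] 3295 xy [451.9 -72.6] size [101.7 345.4]
top win px [317. 160.] 2719 xy [712.5 -46.7] size [ 95.9 355.1]
top win px [323. 204.] 539 xy [583.6 -53.7] size [69.7 70.3]
top post px [299. 178.] 11 xy [648.    8.4] size [ 6.2 10.4]
((581.4904174804688, -53.41142272949219), (183.77117919921875, 402.06201171875), 8.484309196472168)
```

Request:
{"method": "servo_tool", "body": {"turn": [[0,0,-0.065],[0,0,-0.065],[0,0,-0.065],[0,0,-0.065],[0,0,-0.065]], "dp": [[0.024,-0.057,0],[0.024,-0.057,0],[0.024,-0.057,0],[0.024,-0.057,0],[0.024,-0.057,0]], "fingers": [0.05,0.05,0.05,0.05,0.05]}}

```text
clock: 1.18
position: [398.5, 272.5, 230.7]
ee_rot: [0.923, -0.385, 0.001, -0.001]
contact_force: [1.1, 1.1, -0.5]
gripper_width: 49.9
```

Request:
{"method": "servo_tool", "body": {"turn": [[0,0,-0.065],[0,0,-0.065],[0,0,-0.065],[0,0,-0.065],[0,0,-0.065]], "dp": [[0.024,-0.057,0],[0.024,-0.057,0],[0.024,-0.057,0],[0.024,-0.057,0],[0.024,-0.057,0]], "fingers": [0.05,0.05,0.05,0.05,0.05]}}

```text
clock: 1.8
position: [518.9, -16.1, 233.3]
ee_rot: [0.846, -0.533, 0.003, -0.003]
contact_force: [0.8, 0.2, 0.3]
gripper_width: 50.1
```

Request:
{"method": "servo_tool", "body": {"turn": [[0,0,-0.062],[0,0,-0.062],[0,0,-0.062],[0,0,-0.06],[0,0,0]], "dp": [[0.025,-0.055,0],[0.025,-0.055,0],[0.025,-0.055,0],[0.025,-0.055,0],[0,0,0]], "fingers": [0.05,0.05,0.05,0.05,0.05]}}

```text
clock: 2.42
position: [622.2, -247.9, 232.7]
ee_rot: [0.77, -0.638, 0.004, -0.003]
contact_force: [-0.0, 0.5, 0.3]
gripper_width: 50.0
```

```bash
python3 - <<'E'
from m import *
d=meas("wrist"); save(d,"w1.png"); print(d["mount"])
s=read_state(); print(s["position"],s["ee_rot"],s["clock"])
E
```

```text
wrist amber px [314. 256.] 2291 xy [ 609.2 -180.6] size [81.5 81.6]
wrist win px [317. 235.] 13522 xy [ 600.7 -141.5] size [180.6 303.5]
wrist win px [318. 337.] 2239 xy [585.  -58.9] size [58.9 73.9]
wrist win px [457. 381.] 735 xy [406.7 -27.2] size [30.  58.4]
[[ 8.18258207e-04 -9.65458107e-01 -2.60557046e-01  6.57000939e+01]
 [ 9.99999665e-01  7.85234544e-04  2.30839571e-04  5.10202294e-01]
 [-1.82675420e-05 -2.60557147e-01  9.65458426e-01 -1.40728643e+02]
 [ 0.00000000e+00  0.00000000e+00  0.00000000e+00  1.00000000e+00]]
[ 621.66883085 -246.28561188  233.18501091] [ 0.77090603 -0.63692558  0.00424405 -0.00341957] 2.475
```

View pics/w1.png

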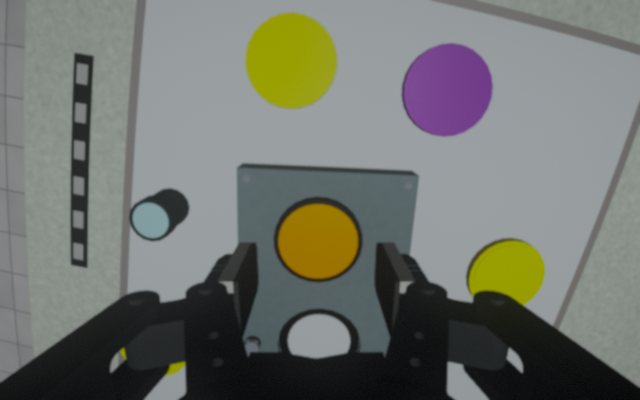

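The picture shows the orange filter at (318,240) on the tray, with the recess window at (318,340) toward the arm. Its position agrees with the top camera to 1 mm. I'll descend behind it.

Request:
{"method": "servo_tool", "body": {"turn": [[0,0,0],[0,0,0],[0,0,0],[0,0,0],[0,0,0]], "dp": [[-0.001,0.009,-0.058],[0,0,-0.058],[0,0,-0.055],[0,0,-0.015],[0,0,0]], "fingers": [0.05,0.05,0.05,0.05,0.05]}}

```text
clock: 3.1
position: [621.8, -233.0, 48.8]
ee_rot: [0.773, -0.634, 0.009, -0.006]
contact_force: [-0.0, 0.2, 0.8]
gripper_width: 50.1
```

Request:
{"method": "servo_tool", "body": {"turn": [[0,0.021,0],[0,0,0],[0,0,0],[0,0,0],[0,0,0]], "dp": [[-0.001,-0.003,-0.006],[0,0,-0.003],[0,0,-0.003],[0,0,0],[0,0,0]], "fingers": [0.05,0.05,0.05,0.05,0.05]}}

```text
clock: 3.72
position: [625.2, -236.8, 43.5]
ee_rot: [0.774, -0.634, 0.006, -0.002]
contact_force: [-0.6, 0.8, 0.1]
gripper_width: 50.3
```

Request:
{"method": "servo_tool", "body": {"turn": [[0,0,0],[0,0,0],[0,0,0],[0,0,0],[0,0,0]], "dp": [[0,0,-0.002],[0,0,-0.001],[0,0,-0.001],[0,0,0],[0,0,0]], "fingers": [0.05,0.05,0.05,0.05,0.05]}}

```text
clock: 4.35
position: [625.1, -236.8, 39.2]
ee_rot: [0.774, -0.634, 0.006, -0.001]
contact_force: [1.1, -0.1, -0.0]
gripper_width: 49.8
```

Request:
{"method": "servo_tool", "body": {"turn": [[0,0,0],[0,0,0],[0,0,0],[0,0,0],[0,0,0]], "dp": [[-0.004,0,-0.002],[0,0,-0.001],[0,0,-0.001],[0,0,-0.001],[0,0,0]], "fingers": [0.05,0.05,0.05,0.05,0.05]}}

```text
clock: 4.97
position: [620.7, -236.8, 33.9]
ee_rot: [0.774, -0.634, 0.006, -0.001]
contact_force: [0.4, 0.3, -0.4]
gripper_width: 49.9
```

Request:
{"method": "servo_tool", "body": {"turn": [[0,0,0],[0,0,0],[0,0,0],[0,0,0],[0,0,0]], "dp": [[0,0,-0.002],[0,0,-0.002],[0,0,0],[0,0,0],[0,0,0]], "fingers": [0.05,0.05,0.05,0.05,0.05]}}

```text
clock: 5.6
position: [620.8, -236.8, 29.6]
ee_rot: [0.774, -0.634, 0.006, -0.001]
contact_force: [0.4, 0.4, 0.3]
gripper_width: 49.9
```

Request:
{"method": "servo_tool", "body": {"turn": [[0,0,0],[0,0,0],[0,0,0],[0,0,0],[0,0,0]], "dp": [[0,0,-0.001],[0,0,-0.001],[0,0,-0.001],[0,0,0],[0,0,0]], "fingers": [0.05,0.05,0.05,0.05,0.05]}}

```text
clock: 6.22
position: [621.1, -236.9, 27.5]
ee_rot: [0.774, -0.634, 0.006, -0.002]
contact_force: [0.7, -0.3, 0.4]
gripper_width: 49.9
```

Request:
{"method": "servo_tool", "body": {"turn": [[0,0,0],[0,0,0],[0,0,0],[0,0,0],[0,0,0]], "dp": [[0,0,-0.001],[0,0,-0.001],[0,0,0],[0,0,0],[0,0,0]], "fingers": [0.05,0.05,0.05,0.05,0.05]}}

```text
clock: 6.85
position: [621.1, -236.8, 27.4]
ee_rot: [0.774, -0.633, 0.006, -0.001]
contact_force: [-1.1, 0.2, 1.8]
gripper_width: 50.2
```

Request:
{"method": "servo_tool", "body": {"turn": [[0,0,0],[0,0,0],[0,0,0],[0,0,0],[0,0,0]], "dp": [[0,0,0.0022],[-0.0018,0.009,0],[-0.0018,0.009,0],[-0.0018,0.009,0],[-0.0018,0.009,0]], "fingers": [0.05,0.05,0.05,0.05,0.05]}}

```text
clock: 7.48
position: [613.4, -199.0, 29.0]
ee_rot: [0.774, -0.634, 0.006, -0.001]
contact_force: [0.7, -0.5, 0.5]
gripper_width: 50.1
```

Request:
{"method": "servo_tool", "body": {"turn": [[0,0,0],[0,0,0],[0,0,0],[0,0,0],[0,0,0]], "dp": [[-0.0018,0.009,0],[-0.0018,0.009,0],[-0.0018,0.009,0],[-0.0018,0.009,0],[-0.0018,0.009,0]], "fingers": [0.05,0.05,0.05,0.05,0.05]}}

```text
clock: 8.1
position: [603.6, -150.3, 29.0]
ee_rot: [0.774, -0.633, 0.006, -0.001]
contact_force: [0.1, -0.9, -0.1]
gripper_width: 49.9
```

```bash
python3 - <<'E'
from m import *
d=meas("top"); save(d,"t2.png",(230,110,220,190),3.5); save(cam("wrist"),"w2.png")
s=read_state(); print(s["position"],s["ee_rot"],s["contact_force"],s["clock"])
E
```

```text
top amber px [344. 195.] 71 xy [ 592.2 -104.7] size [55.4 81.5]
top win px [307. 176.] 4092 xy [654.8 -13.2] size [188.6 285.6]
top win px [347. 250.] 2185 xy [ 456.9 -114.2] size [ 97.5 225.3]
top win px [288. 247.] 1311 xy [467.8  39.3] size [ 91.2 137.6]
[ 603.48467295 -149.88291164   28.95930365] [ 0.77418413 -0.63293197  0.00590165 -0.00110308] [ 0.05982194 -0.07921781  0.46704202] 8.2
```

View pics/t2.png

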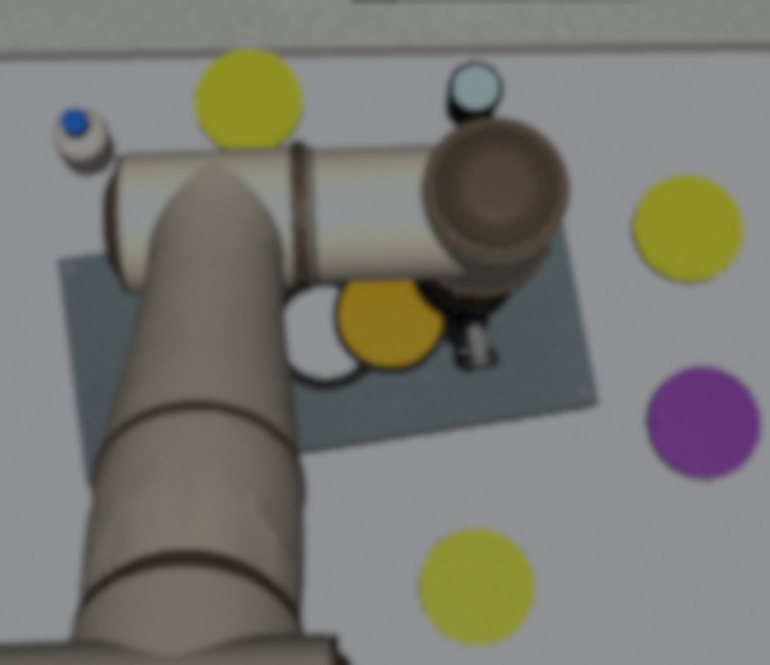

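The filter's centre is at about (593,-102), cradled between the fingers and half over the window as predicted. About 50 mm is left to push.

Request:
{"method": "servo_tool", "body": {"turn": [[0,0,0],[0,0,0],[0,0,0],[0,0,0],[0,0,0]], "dp": [[-0.002,0.008,0],[-0.002,0.008,0],[-0.002,0.008,0],[-0.0018,0.007,0],[-0.0012,0.005,0]], "fingers": [0.05,0.05,0.05,0.05,0.05]}}

```text
clock: 8.82
position: [594.2, -112.0, 29.1]
ee_rot: [0.774, -0.633, 0.006, -0.001]
contact_force: [0.6, -1.1, -0.2]
gripper_width: 50.3
```

```bash
python3 - <<'E'
from m import *
d=meas("top"); d2=meas("side"); a=cv2.resize(d["img"][160:240,270:370],(500,400),interpolation=2);b=cv2.resize(d2["img"][135:235,260:385],(300,400),interpolation=2)
cv2.imwrite("pics/c3.png",np.hstack([a,cv2.resize(d2["img"][140:260,260:350],(300,400),interpolation=2)])[...,::-1])
s=read_state(); print(s["position"],s["ee_rot"],s["contact_force"],s["clock"])
E
```

```text
top amber px [328. 200.] 64 xy [577.9 -64.3] size [50.9 82.4]
top green px [295. 213.] 47 xy [556.8  19.9] size [ 9.1 37.2]
top win px [297. 179.] 4006 xy [654.4 -13.6] size [180.2 353.7]
top win px [339. 252.] 2760 xy [453.8 -94. ] size [101.1 271.2]
top win px [276. 248.] 366 xy [466.7  73.1] size [40.6 86.4]
side amber px [326. 199.] 673 xy [583.8 -65.4] size [ 80.8 100.3]
side green px [336. 236.] 738 xy [554.   58.4] size [83.  83.7]
side win px [374. 203.] 2506 xy [453.  -69.6] size [103.9 338.9]
side win px [279. 211.] 2373 xy [713.4 -51.9] size [ 97.1 342.3]
side win px [326. 157.] 170 xy [ 589.8 -236.4] size [ 30.5 101.8]
side post px [299. 217.] 24 xy [651.3  14.6] size [ 8.3 22.9]
[ 594.00933769 -111.89129354   29.01256091] [ 0.77406479 -0.63307698  0.00598927 -0.00116772] [-0.03330168 -0.21244541  0.22337143] 8.925
```

View pics/c3.png

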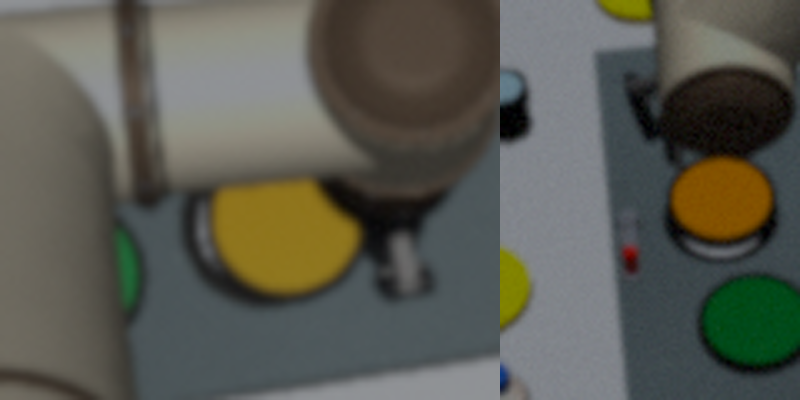

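Filter at about (584,-65), 11 mm short and tilting into the recess.

Request:
{"method": "servo_tool", "body": {"turn": [[0,0,0],[0,0,0],[0,0,0],[0,0,0],[0,0,0]], "dp": [[-0.0004,0.003,0],[-0.0004,0.003,0],[-0.0004,0.003,0],[-0.0002,0.0015,0],[0,0,0]], "fingers": [0.05,0.05,0.05,0.05,0.05]}}

```text
clock: 9.55
position: [592.2, -100.8, 28.6]
ee_rot: [0.774, -0.633, 0.006, -0.001]
contact_force: [-0.8, -0.2, 0.3]
gripper_width: 50.1
```

```bash
python3 - <<'E'
from m import *
d=meas("top"); d2=meas("side")
cv2.imwrite("pics/c4.png",np.hstack([cv2.resize(d["img"][160:240,270:370],(500,400),interpolation=2),cv2.resize(d2["img"][140:260,260:350],(300,400),interpolation=2)])[...,::-1])
s=read_state(); print(s["position"],s["contact_force"],s["clock"])
E
```

```text
top amber px [325. 203.] 72 xy [571.9 -53.5] size [56.7 81.3]
top green px [292. 214.] 181 xy [555.4  28.1] size [23.8 66.8]
top win px [297. 178.] 3895 xy [654.6 -12.5] size [180.  352.6]
top win px [337. 252.] 2901 xy [453.3 -89.4] size [101.4 283.7]
top win px [273. 248.] 185 xy [467.2  82. ] size [25.5 65.1]
side amber px [326. 204.] 643 xy [582.1 -47. ] size [82.2 86.6]
side green px [336. 236.] 735 xy [554.1  58.3] size [82.4 84. ]
side win px [374. 203.] 2488 xy [452.4 -67.8] size [103.8 328.7]
side win px [279. 211.] 2377 xy [713.2 -51.5] size [ 97.2 345.2]
side win px [327. 159.] 262 xy [ 584.3 -227. ] size [49. 99.]
side post px [299. 217.] 24 xy [651.3  14.6] size [ 8.3 22.9]
[ 592.29418974 -100.92176685   28.6521628 ] [ 0.62925687 -0.03092484 -0.45438117] 9.65
```

View pics/c4.png

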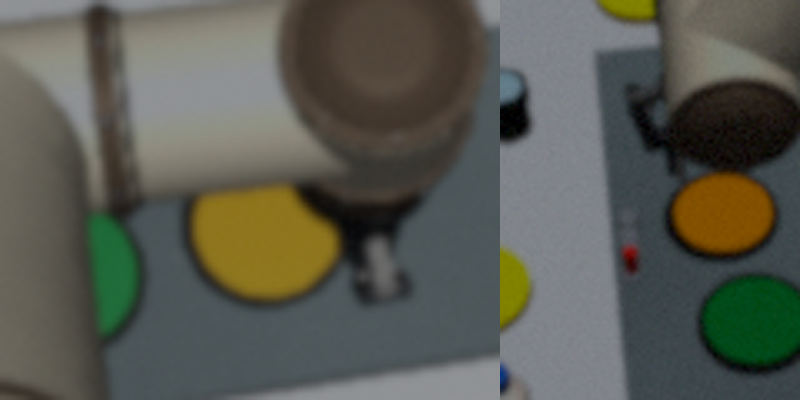

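It looks seated in both views. I'll back off, rise and check from the wrist.

Request:
{"method": "servo_tool", "body": {"turn": [[0,0,0],[0,0,0],[0,0,0],[0,0,0],[0,0,0]], "dp": [[0.002,-0.01,0.001],[0,0,0.055],[0,0,0.055],[0,0,0.055],[0,0,0]], "fingers": [0.05,0.05,0,0,0]}}

```text
clock: 10.28
position: [593.6, -114.5, 199.3]
ee_rot: [0.773, -0.634, 0.005, -0.0]
contact_force: [-0.3, 0.5, -0.9]
gripper_width: -0.1
```

```bash
python3 - <<'E'
from m import *
d=meas("wrist"); save(d,"w5.png")
s=read_state(); print(s["position"],s["ee_rot"],s["gripper_width"],s["clock"])
c=np.array([582.7,-53.6]);t=np.linspace(0,6.28,80)
import sys
for z in (32,40): print(z, proj(d,[[c[0],c[1],z]]).round(1))
E
```

```text
wrist amber px [309. 246.] 923 xy [582.8 -67.6] size [62.4 75.8]
wrist green px [316. 347.] 406 xy [561.6  48.4] size [17.6 32.6]
wrist win px [318. 197.] 48506 xy [588.1 -92. ] size [245.3 360.4]
wrist win px [435. 349.] 453 xy [435.9  39.2] size [16.2 46. ]
wrist win px [198. 348.] 439 xy [681.4  89.5] size [16.3 44.9]
[ 591.81890795 -114.23902214  196.29126231] [ 0.77303396 -0.63435663  0.00286767  0.00139566] 0.19240940762246864 10.325
32 [[315.3 246.8]]
40 [[315.3 250.2]]
```

View pics/w5.png

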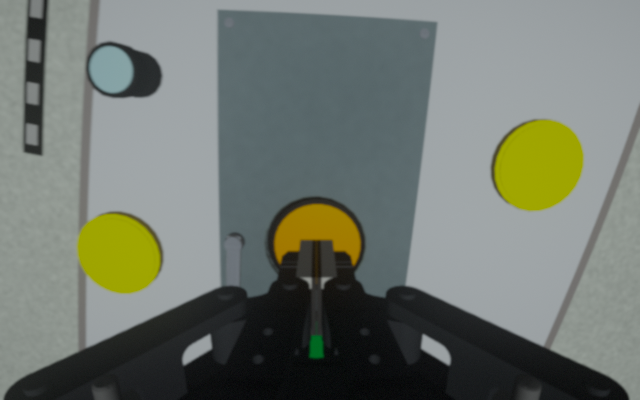

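Wrist view: the filter's dark rim is concentric with the recess around (315,246), with no bright crescent of window showing, so it is in. The pivot head is at (235,241). Next I'll look at the keeper.

Request:
{"method": "servo_tool", "body": {"turn": [[0,0,0],[0,0,0],[0,0,0],[0,0,0],[0,0,0]], "dp": [[0.037,0.027,0.02],[0.037,0.027,0.02],[0,0,0],[0,0,0],[0,0,0]], "fingers": [0,0,0,0,0]}}

```text
clock: 10.95
position: [661.9, -61.7, 227.9]
ee_rot: [0.772, -0.636, -0.004, 0.007]
contact_force: [0.0, 0.7, -0.5]
gripper_width: -0.0
```

```bash
python3 - <<'E'
from m import *
d=meas("wrist"); save(d,"w6.png"); dt=meas("top"); save(dt,"t6.png",(270,150,110,90),6)
s=read_state(); print(s["position"],s["ee_rot"],s["clock"])
print("pivot proj",proj(d,[[656.7,-42.5,40]]).round())
E
```

```text
wrist amber px [397. 220.] 176 xy [584.7 -56.7] size [79.  79.2]
wrist green px [392. 282.] 1327 xy [558.7  32.8] size [33.8 70.9]
wrist win px [389. 173.] 53743 xy [576.2 -70. ] size [253.3 386.8]
wrist win px [324. 280.] 51 xy [627.   52.3] size [ 7.7 13. ]
wrist win px [308. 280.] 50 xy [643.9  55.6] size [ 7.8 13.1]
top amber px [323. 197.] 76 xy [580.4 -54.9] size [79.7 81.5]
top green px [283. 215.] 714 xy [553.5  53.8] size [76.3 82.5]
top win px [331. 252.] 3251 xy [452.3 -76.7] size [102.  326.9]
top win px [295. 166.] 1468 xy [694.2  23.1] size [ 88.5 187.5]
top win px [352. 157.] 759 xy [ 716.8 -138.4] size [ 74.4 116.2]
top post px [299. 178.] 10 xy [648.4   8.6] size [6.1 9.7]
[661.89773747 -61.72079202 228.32338832] [ 0.77152831 -0.63614673 -0.00400936  0.00673276] 11.05
pivot proj [[314. 196.]]
```

View pics/w6.png

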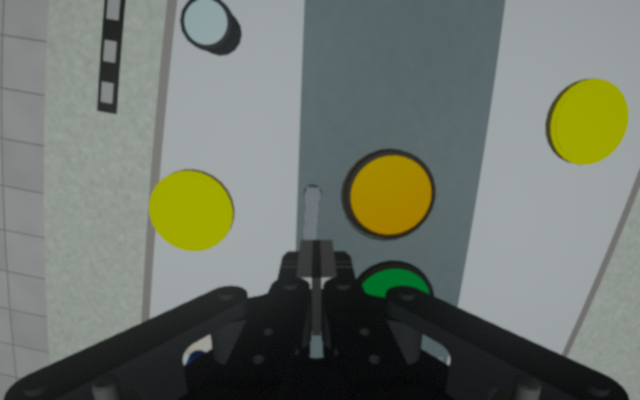

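The filter fits at 79 mm for z=40, about 81 mm at z=32, so it is seated flat. The pivot is at (313,190), within a few mm of prediction, and the bar points along +y. Now I'll descend on the +x side of the post.

Request:
{"method": "servo_tool", "body": {"turn": [[0,-0.014,0],[0,0,0],[0,0,0],[0,0,0],[0,0,0]], "dp": [[0.01,0.037,0],[0.01,0.036,-0.01],[0,0,-0.055],[0,0,-0.055],[0,0,-0.03]], "fingers": [0,0,0,0,0]}}

```text
clock: 11.68
position: [682.3, 11.0, 79.3]
ee_rot: [0.771, -0.637, 0.005, -0.001]
contact_force: [0.9, 0.1, -0.2]
gripper_width: -0.1
```

Request:
{"method": "servo_tool", "body": {"turn": [[0,0,0],[0,0,0],[0,0,0],[0,0,0],[0,0,0]], "dp": [[0,0,-0.01],[0,0,0],[0,0,0],[0,0,0],[0,0,0]], "fingers": [0,0,0,0,0]}}

```text
clock: 12.3
position: [683.1, 10.0, 71.7]
ee_rot: [0.77, -0.638, 0.006, -0.002]
contact_force: [0.0, -0.0, 0.7]
gripper_width: -0.2
```

Request:
{"method": "servo_tool", "body": {"turn": [[0,0,0],[0,0,0],[0,0,0],[0,0,0],[0,0,0]], "dp": [[0,0,-0.022],[0,0,-0.003],[0,0,0],[0,0,0],[0,0,0]], "fingers": [0,0,0,0,0]}}

```text
clock: 12.92
position: [685.7, 10.5, 50.7]
ee_rot: [0.771, -0.637, 0.009, -0.005]
contact_force: [0.6, 0.0, 0.5]
gripper_width: 0.0
```

Request:
{"method": "servo_tool", "body": {"turn": [[0,0.02,0],[0,0,0],[0,0,0],[0,0,0],[0,0,0]], "dp": [[0,0,-0.004],[-0.006,0,0],[-0.006,0,0],[-0.006,0,0],[0,0,0]], "fingers": [0,0,0,0,0]}}

```text
clock: 13.55
position: [666.5, 10.4, 47.0]
ee_rot: [0.771, -0.637, 0.001, 0.001]
contact_force: [0.3, -0.3, -0.1]
gripper_width: 0.1
```

Request:
{"method": "servo_tool", "body": {"turn": [[0,0,0],[0,0,0],[0,0,0],[0,0,0],[0,0,0]], "dp": [[-0.007,0.0005,0],[-0.007,0.0005,0],[-0.008,-0.0015,0],[-0.007,-0.002,0],[0,0,0]], "fingers": [0,0,0,0,0]}}

```text
clock: 14.18
position: [635.6, 7.8, 47.6]
ee_rot: [0.771, -0.637, 0.001, 0.001]
contact_force: [0.7, -0.4, -0.5]
gripper_width: 0.1
```

Next waypoints are (621.4,-1.1), then (610.5,-13.6).

Request:
{"method": "servo_tool", "body": {"turn": [[0,0,0],[0,0,0],[0,0,0],[0,0,0],[0,0,0]], "dp": [[-0.007,-0.0045,0],[-0.007,-0.0045,0],[-0.0055,-0.006,0],[-0.0055,-0.006,0],[0,0,0]], "fingers": [0,0,0,0,0]}}

```text
clock: 14.8
position: [608.8, -14.8, 47.6]
ee_rot: [0.771, -0.637, 0.001, 0.001]
contact_force: [-1.1, 0.7, -0.2]
gripper_width: -0.1
```

```bash
python3 - <<'E'
from m import *
d=meas("side"); dt=meas("top")
cv2.imwrite("pics/c7.png",np.hstack([cv2.resize(dt["img"][160:240,270:370],(500,400),interpolation=2),cv2.resize(d["img"][140:260,260:350],(300,400),interpolation=2)])[...,::-1])
E
```

```text
side amber px [331. 210.] 10 xy [569.9 -26.6] size [ 8.8 21.7]
side green px [336. 236.] 744 xy [553.9  58.8] size [82.7 84.7]
side win px [279. 211.] 2348 xy [713.7 -51.8] size [ 96.6 342.7]
side win px [376. 208.] 2156 xy [447.5 -51.9] size [101.9 265.2]
side win px [327. 171.] 949 xy [ 582.5 -184.6] size [116.  149.6]
top amber px [323. 200.] 98 xy [572.  -60.9] size [67.6 99.8]
top green px [282. 215.] 747 xy [553.3  55.7] size [80.9 81.3]
top win px [330. 252.] 3311 xy [452.  -72.1] size [102.  346.9]
top win px [343. 155.] 1269 xy [ 722.6 -109. ] size [ 89.3 168.1]
top win px [274. 176.] 769 xy [669.4  74.3] size [ 86.2 115.3]
```

View pics/c7.png

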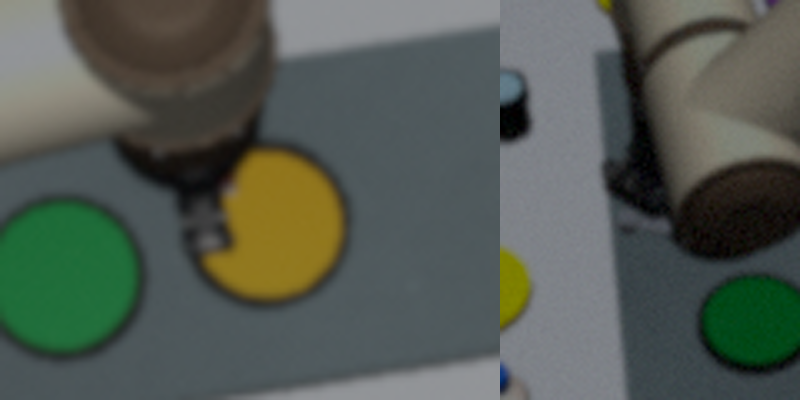

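The red post shows at (230,185) in the crop, just ahead of the finger and already over the filter's edge, so I'll keep pushing.

Request:
{"method": "servo_tool", "body": {"turn": [[0,0,0],[0,0,0],[0,0,0],[0,0,0],[0,0,0]], "dp": [[-0.0015,-0.005,0],[-0.0015,-0.005,0],[-0.001,-0.005,0],[-0.0005,-0.003,0],[0,0,0]], "fingers": [0,0,0,0,0]}}

```text
clock: 15.52
position: [605.2, -33.4, 47.5]
ee_rot: [0.771, -0.637, 0.001, 0.0]
contact_force: [0.0, -0.3, 0.1]
gripper_width: -0.2
```

Request:
{"method": "servo_tool", "body": {"turn": [[0,0,0],[0,0,0],[0,0,0],[0,0,0],[0,0,0]], "dp": [[0,-0.002,0],[0,-0.002,0],[0,-0.001,0],[0,0,0],[0,0,0]], "fingers": [0,0,0,0,0]}}

```text
clock: 16.15
position: [605.2, -34.8, 47.6]
ee_rot: [0.771, -0.637, 0.0, -0.002]
contact_force: [-1.0, 0.6, 0.1]
gripper_width: -0.1
```

Request:
{"method": "servo_tool", "body": {"turn": [[0,0,0],[0,0,0],[0,0,0],[0,0,0],[0,0,0]], "dp": [[0,-0.003,0],[0,-0.003,0],[0,-0.003,0],[0,-0.003,0],[0,-0.003,0]], "fingers": [0,0,0,0,0]}}

```text
clock: 16.77
position: [605.4, -35.5, 47.7]
ee_rot: [0.771, -0.637, -0.004, -0.01]
contact_force: [-2.3, 12.6, 1.9]
gripper_width: 0.4
```

The 12.6 N reaction and no further travel mean the keeper is at its stop. I'll back off along +y and rise clear.

Request:
{"method": "servo_tool", "body": {"turn": [[0,0,0],[0,0,0],[0,0,0],[0,0,0],[0,0,0]], "dp": [[0,0.015,0],[0,0.01,0.03],[0,0,0.055],[0,0.03,0.05],[0,0.055,0.02]], "fingers": [0,0,0,0,0]}}

```text
clock: 17.4
position: [603.1, 73.5, 204.5]
ee_rot: [0.769, -0.639, -0.005, -0.006]
contact_force: [0.6, 0.8, -0.1]
gripper_width: 0.2
```

Request:
{"method": "servo_tool", "body": {"turn": [[0,0,0],[0,0,0],[0,0,0],[0,0,0],[0,0,0]], "dp": [[0,0.06,0.01],[0,0.06,0.01],[0,0.06,0.01],[0,0.03,0],[0,0,0]], "fingers": [0,0,0,0,0]}}

```text
clock: 18.02
position: [602.7, 292.2, 238.2]
ee_rot: [0.77, -0.638, -0.002, -0.007]
contact_force: [1.0, -0.5, -0.1]
gripper_width: 0.2
```

```bash
python3 - <<'E'
from m import *
d=meas("side"); dt=meas("top")
cv2.imwrite("pics/c8.png",np.hstack([cv2.resize(dt["img"][110:250,240:400],(480,420),interpolation=2),cv2.resize(d["img"][140:260,240:345],(320,420),interpolation=2)])[...,::-1])
for q in ["loupe","bottle"]: print(q,[(round(r["score"],2),r["box"]) for r in search_frame(q,"top")][:3])
E
```

```text
side amber px [292. 219.] 12 xy [671.3   3. ] size [11.2 19.1]
side green px [320. 253.] 8 xy [588.  116.7] size [18.2 23.1]
side win px [369. 219.] 2447 xy [467.9 -15.2] size [148.8 201.7]
side win px [339. 181.] 2311 xy [ 548.6 -142.2] size [166.8 228.8]
side win px [271. 213.] 1075 xy [735.1 -42.2] size [ 58.5 255.3]
top amber px [323. 198.] 106 xy [578.4 -55.2] size [73.7 83.5]
top green px [282. 215.] 746 xy [553.2  55.6] size [80.8 81.3]
top win px [330. 252.] 3312 xy [452.  -72.2] size [102. 347.]
top win px [317. 160.] 2745 xy [712.1 -46.6] size [ 96.4 354.9]
top win px [319. 182.] 37 xy [646.7 -45.3] size [ 6.7 43.1]
top post px [322. 194.] 9 xy [-3773.7     7.6] size [1.3000e+00 4.9506e+03]
loupe [(0.67, [356.9, 129.1, 16.4, 18.3])]
bottle [(0.79, [245.0, 140.9, 16.8, 19.3]), (0.34, [357.8, 128.6, 15.2, 19.3])]
```

View pics/c8.png

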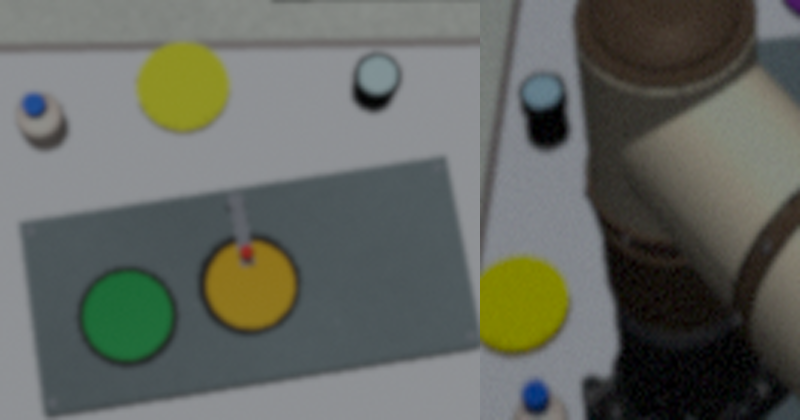

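```bash
python3 - <<'E'
from h import *
d=cam("top"); p=toz(d,[240+246/3,110+253/3],62)[0][:2]; v=p-[657,-43.5]
print(p,np.hypot(*v),np.arctan2(v[1],v[0])-np.pi/2+2*np.pi*(v[1]<0)*(v[0]<0)-0.148)
print(job_done())
E
```

```text
[603.36393579 -52.53088643] 54.391031374943296 1.5896051474192452
the job is handed in; nothing more can be done
None
```

The amber filter is seated in the recess and the keeper is swung over it to its stop. I handed the job in at about 18 s of the 53 s allowed. `job_done` gives no verdict, so the result rests on the checks below.

I pushed the filter about 130 mm along the tray between two fingertips, without gripping it, until it dropped in. Then I pushed the red post round in an arc with the fingers shut, backed off and rose clear.

**Last checks:**
- **Filter:** no window crescent shows round it. From the wrist camera it fits at about 81 mm across at the seated height, which matches flat seating. The bar also passed over it freely.
- **Keeper:** the post's measured angle is about 1.59 rad against the stop at 1.6. The final push met a 12.6 N reaction and went no further.
- **Things to leave alone:** the green filter is within 0.1 mm of where it started in the top picture. The bottle and loupe are within about 2 px of their first positions.

**Less certain:**
- The arm blocked the side view of the recess at the end, so the final state was confirmed only from the top camera.
- At the end the automatic fits to the amber filter and the red post in the top picture were poor (the bar covers part of the filter), so I read the post's position from the enlarged picture by eye.
- The post came out 54 mm from the pivot rather than 52, which is within the calibration error.

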